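Lock the slide carrier with its hairpin clip

TASK

Get the slide carrier ready to be carried: first fold its steel hold-down strap flat over the slide box so that the drilled stud stands up through it. Then draw the hairpin clip right out of its grey sleeve by its legs and lay it flat on the bench, let go of it, take it again by its black handle, and slide its straight leg through the stud's cross hole until the sprung leg snaps round the stud and the handle is right up to it. Leave the clip there and do not disturb the objective case, the beaker or the timer.

Things in the scene. Friction and masses are not known exactly. Their poses are not given: they have to be found in the camera images.
- carrier: slide carrier, fixed: aluminium plate 124 (x) x 150 (y) x 10 mm with a green slide box (84 x 39 x 22 mm, long side along x) in its middle, a round upright steel stud right of it (y = -45 mm) and hinge ears of the strap left of it (y = +52 mm, 45 mm high). Origin on the bench below the slide box's middle; x points away from the robot at yaw 0, z up.
- stud_hole (a point): middle of the stud's cross hole, on the stud's axis, 54 mm above the bench. The hole runs right through along the carrier's x axis; it is 10 mm wide (y) and 9.6 mm high. The stud is 22 mm thick, its top 71 mm above the bench.
- strap (a joint): angle of the steel hold-down strap: 0 = flat over the slide box with the stud through its window (top face then 38 mm above the bench), 1.4 = fully up. It stays where it is left by hinge friction: about 2 N down at its lip moves it.
- strap_hinge (a point): middle of the strap's hinge axis (35.5 mm above the bench; axis along the carrier's x, at the carrier's y = +52 mm).
- strap_lip (a point): middle of the top face of the strap's end plate (the place to push down), 134 mm from the hinge. The strap is 44 mm wide, 5 mm thick; the end plate reaches from 114 to 148 mm from the hinge, the window for the stud lies inside it. The strap rises from the carrier's -y end, turning about its +y end.
- sleeve: grey plastic storage sleeve fixed to the bench, 69 (x) x 51 (y) x 54 mm, walls and floor 6 mm thick, with two small foot tabs at its sides; closed at back, sides and top, open at its +x end. Origin on the bench below its middle, x points out of the mouth. The clip's handle is parked inside on the floor, only the legs stick out, 6 mm clear of the bench.
- sleeve_mouth (a point): middle of the mouth's lower edge, 33 mm in front of the sleeve's origin, 6 mm above the bench.
- clip: hairpin clip of 7 mm steel wire, 117 mm long, 90 g, lying flat in one plane. Origin on the straight leg's axis where the stud's axis must come (home: origin at stud_hole, handle's front 1.5 mm from the stud); x along the legs to their tips, z up, the side on which the handle stands. Origin 9.5 mm high in the sleeve, 3.5 mm on the bench. 5 to 10 N push it on.
- clip_grip (a point): middle of the clip's black handle, where to pinch it across its 10 mm thickness (clip y): 36 mm behind the clip's origin, 22 mm above the wire's axis. The handle runs from clip x = -57.5 to -12.5 mm, the wire coil behind it to -67.5; its top at z = +31.5 mm; its foot, within the wire's height, is 18 mm wide.
- clip_tip (a point): end of the clip's straight leg, at clip x = +52 mm, y = 0. The sprung leg on the -y side is shorter (tip at x = +36 mm). Both legs can be pinched together across y about x = +15 mm: about 20 mm over both, from y = +3.5 to -16 mm.
- clip_leg (a joint): spread of the sprung leg: 0 = relaxed (it gives outward only), about 0.09 with 6 N while passing the stud, 0.01 to 0.05 when snapped round it. Its centre line in the clip frame: y = -16 mm beside the handle, -11 mm at x = +3, nearest the straight leg (-8 mm) at x = 12 to 18, flared to -21 mm at its tip x = +36.
- case: bystander: objective case, a white can with a black lid, 47 mm diameter, 62 mm high; origin at its underside.
- cup: bystander: beaker, 56 mm diameter, 62 mm high; origin at its underside.
- clock: bystander: small white timer, 58 x 62 x 17 mm; origin at its underside.
There are look-alikes about, which are no part of the job. Leave any red look-alike of the sleeve alone.

How it is judged:
On the way, in this order (a step that is already met when the one before it is completed fails the run):
1. the strap is folded flat over the slide box (within 0.05 rad) (value of joint strap below 0.05 rad), for 0.2 s.
2. the clip lies flat on the bench, wholly out of its sleeve, let go (x of clip in the frame of sleeve above 0.101 m and height (world z) of clip below 0.008 m and angle between clip's own z axis and vertical below 0.1 rad and contact force between the fingers and clip below 0.05 N), for 0.2 s.
At the end, for the whole second after the job is handed in: The strap is down (within 0.05 rad); the clip's straight leg is through the stud's hole, its seat within 6 mm of the hole's middle and its x axis within 0.25 rad of the hole, either way round; the sprung leg has closed round the stud (spread under 0.06 rad); the clip is let go and at rest (value of joint strap below 0.05 rad and distance between clip and stud_hole below 0.006 m and angle between the x axis of clip and the x axis of carrier, either way round below 0.25 rad and value of joint clip_leg below 0.06 rad and linear speed of clip below 0.02 m/s); the robot touches nothing.
It fails at once if the objective case is moved by more than 30 mm (distance of case from where it was at the start of the episode above 0.03 m).
It fails at once if the beaker is moved by more than 30 mm (distance of cup from where it was at the start of the episode above 0.03 m).
It fails at once if the timer is moved by more than 30 mm (distance of clock from where it was at the start of the episode above 0.03 m).
It also fails if it takes over 58 s, if anything falls off the work surface, if the arm or the gripper's body presses on something with over 40 N, if the wrist force passes 120 N, or if a joint passes its speed limit or range.

ROBOT

A 6-joint arm with a two-finger parallel gripper is mounted at the origin on a cart in front of the work surface, level with it; the furniture and walls round the work are solid. World frame = base frame: x ahead of the robot, y to its left, z up, the work surface at z = 0. Lengths are in m, angles in rad, forces in N, time in s.
With the tool pointing down it reaches from about 0.35 to 0.85 m from the base axis. Payload 8.1 kg.
Tool frame: the origin (TCP) lies on the centre line of the jaws, within the pads' length; the fingertips stand 14 mm ahead of it and the grasp point (between the pads) lies 5 mm behind it; z points along the fingers, y is the line along which they close (so a half turn about z gives the same grasp; the last joint's range is limited). The gripper opens to 85 mm and grips with 20 to 120 N. Pads are 22 mm wide; open, the fingers measure 114 mm over their backs; the gripper's body (76 mm by 85 mm) begins 54 mm behind the grasp point. The pads swing forward as they close: fully open they stand 13 mm farther back than shut.
Start: joints at [-0.085, 0.13, 1.488, -0, 1.523, -0.085], TCP at [0.6, 0, 0.245] pointing down, gripper open.
Joint ranges: [-2.96, 2.96], [-0.89, 2.26], [0.02, 2.5], [-1.34, 4.48], [0, 2.73], [-2.66, 2.66]. Speed limits (rad/s): [2.39, 2.39, 2.79, 3.14, 3.14, 3.14].

INTERFACE

Orientations are given as a unit quaternion [x, y, z, w].
In Python, from plant import * gives the robot as it stands. The module is installed in compiled form; this text tells all that it offers. Calls block until the motion is done:
- movep(position, orientation): joint-space move of the TCP to a pose.
- move_l(position, feed=0.15, rot=None, contact_N=None): straight line of the TCP; rot=None keeps the orientation; feed is the mean speed in m/s. With contact_N (N) it stops when the force on the tool has changed by that much, and returns True; else False.
- move_joints(angles): joint-space move.
- command_gripper(opening): opening from 0.0 (shut) to 1.0 (fully open); the grip force is fixed at half the most; returns when the fingers have stopped.
- wait(seconds).
- inverse_kinematics(position, orientation): joint angles nearest the present ones, or None.
- get_obs(): the state.
- read_camera(name): name is "scene" or "side" or "wrist"; returns the picture (420x560x3 uint8, red, green, blue); there is no depth.
- camera_info(name): a dict with "K" (3x3 intrinsics, pixels), "pose" (4x4, takes a point from camera to world coordinates). Camera axes: x right, y down, z forward; pixel columns grow to the right and rows downward; lengths in m; the calibration is good to about 2 mm. The wrist camera is an equidistant fisheye: a pixel r from the principal point sees the ray r / f radians off the axis. A picture is of the moment at which its call begins: read the wrist's pose just before it. camera_info takes no time and is no camera call; for the wrist camera it gives the pose at the moment of the call.
A pose or a line that the arm cannot do raises PlanningError and nothing moves.
- sign_off(): hands the job in; it is judged then, once.
Trained networks look in the newest picture that a camera, given by its name, has taken for a name from the list of things; names that differ only in an ending like _2 or _b are one class to them, and where a whole thing is asked for, a point or a joint stands for the part that bears it (a point fixed in the world has none). Each returns a list of dicts, best first, with "score" (0 to 1); they miss things now and then, are a little off and sometimes report something else, mostly with a low value. They report only what shows in the picture. A call takes as long as a camera call. They do not tell look-alikes from the thing itself.
- regions_of(target, camera): "region" (420x560 bool, what is visible of it) and "bbox" ([centre column, centre row, width, height] in pixels, round what is visible of it).
The state is a dict: "clock": time; "joint_positions": joint angles; "joint_velocities": joint speeds; "joint_efforts": joint torques, N m; "tcp_pos": TCP position; "eef_rot": TCP orientation; "force": force on the tool from outside, world axes, zero at the start; "torque": the same for the moment, N m; "opening": opening from 0.0 (shut) to 1.0 (fully open); "grip_force": force on a finger pad.
Only numpy, scipy, OpenCV 4.12 (cv2) and the standard library are available. Lean on these libraries where they do the work, as an engineer would, in place of code of your own. Each camera call takes 0.05 s, during which the arm holds its last target. There are 200 camera calls.

## Working session

There is one attempt and no reset: what is moved stays moved. The work goes in short steps, each a Python script; the robot and the scene stay as the last script left them, time stands still between calls to the robot, and variables do not carry over. Pictures are saved under pics/ and viewed, at most 10 in all, crops included, and the job is handed in when it is done.

```bash
mkdir -p pics; ls; cat > h.py <<'E'
from plant import *
import numpy as np, cv2
from scipy.spatial.transform import Rotation as R
def save(n,im,f=None): cv2.imwrite('pics/'+n+'.png',im[:,:,::-1])
def ray(cam,u,v,ci=None):
    ci=ci or camera_info(cam);K=np.array(ci["K"]);T=np.array(ci["pose"])
    a=np.array([(u-K[0,2])/K[0,0],(v-K[1,2])/K[1,1]])
    if cam=="wrist":
        r=np.linalg.norm(a);d=np.r_[a/max(r,1e-9)*np.sin(r),np.cos(r)]
    else: d=np.r_[a,1]
    return T[:3,3],T[:3,:3]@d
def atz(cam,u,v,z,ci=None):
    o,d=ray(cam,u,v,ci);return o+d*(z-o[2])/d[2]
def proj(cam,p,ci=None):
    ci=ci or camera_info(cam);K=np.array(ci["K"]);T=np.array(ci["pose"])
    q=(np.asarray(p)-T[:3,3])@T[:3,:3]
    if cam=="wrist":
        th=np.arctan2(np.linalg.norm(q[:2]),q[2]);a=q[:2]/np.linalg.norm(q[:2])*th
    else: a=q[:2]/q[2]
    return K[0,0]*a[0]+K[0,2],K[1,1]*a[1]+K[1,2]
def down(yaw): # tool z down, tool y at world angle yaw
    y=np.array([np.cos(yaw),np.sin(yaw),0]);z=np.array([0,0,-1.]);x=np.cross(y,z)
    return R.from_matrix(np.c_[x,y,z]).as_quat()
E
cat > s1.py <<'E'
from h import *
ims={}
for c in ["scene","side","wrist"]:
    ims[c]=read_camera(c);np.save(f'pics/{c}.npy',ims[c])
    print(c,np.round(camera_info(c)["pose"],3).tolist(),np.round(camera_info(c)["K"],1).tolist())
    for t in ["carrier","strap","sleeve","clip","case","cup","clock"]:
        for r in regions_of(t,c)[:4]:
            print(t,round(r["score"],2),np.round(r["bbox"]).tolist(),int(r["region"].sum()))
    save(c,ims[c])
print(get_obs())
E
python3 s1.py
```

```text
pics
scene [[0.692, -0.419, 0.588, -0.141], [-0.722, -0.406, 0.56, -0.647], [0.005, -0.812, -0.583, 0.78], [0.0, 0.0, 0.0, 1.0]] [[415.2, 0.0, 272.4], [0.0, 415.2, 209.6], [0.0, 0.0, 1.0]]
carrier 0.94 [251.0, 241.0, 63.0, 57.0] 1893
strap 0.69 [249.0, 222.0, 28.0, 14.0] 137
strap 0.37 [214.0, 203.0, 8.0, 4.0] 53
sleeve 0.68 [211.0, 176.0, 24.0, 20.0] 444
sleeve 0.55 [194.0, 204.0, 28.0, 24.0] 627
case 0.73 [277.0, 189.0, 13.0, 21.0] 199
case 0.73 [197.0, 241.0, 29.0, 17.0] 294
cup 0.63 [254.0, 242.0, 65.0, 56.0] 1793
clock 0.73 [198.0, 240.0, 28.0, 18.0] 343
side [[-0.969, -0.118, 0.218, 0.304], [-0.248, 0.476, -0.844, 0.916], [-0.004, -0.872, -0.49, 0.603], [0.0, 0.0, 0.0, 1.0]] [[418.9, 0.0, 284.2], [0.0, 418.9, 207.9], [0.0, 0.0, 1.0]]
carrier 0.6 [307.0, 218.0, 68.0, 81.0] 2185
carrier 0.24 [309.0, 212.0, 34.0, 58.0] 861
strap 0.59 [307.0, 209.0, 34.0, 61.0] 793
sleeve 0.67 [292.0, 294.0, 43.0, 51.0] 1435
sleeve 0.61 [198.0, 316.0, 51.0, 49.0] 1758
clip 0.61 [260.0, 290.0, 21.0, 12.0] 96
case 0.71 [205.0, 240.0, 20.0, 29.0] 431
cup 0.81 [348.0, 182.0, 18.0, 20.0] 344
cup 0.17 [2
[... 525 characters left out ...]
_positions': array([-8.54073270e-02,  1.30394276e-01,  1.48825082e+00, -4.23135470e-06,
        1.52300247e+00, -8.53859958e-02]), 'joint_velocities': array([-0.00020497,  0.00020112, -0.00085294,  0.00179357,  0.00117337,
        0.00030133]), 'joint_efforts': array([-5.35061899e-04, -5.69324541e+01, -5.00861943e+01, -4.10447747e-04,
        1.69484243e-03,  1.17870172e-06]), 'tcp_pos': array([5.99981712e-01, 1.80237727e-05, 2.45267697e-01]), 'eef_rot': array([ 7.07114251e-01,  7.07099311e-01, -1.93055867e-05, -1.96399874e-05]), 'force': array([ 0.05729628,  0.30831509, -0.6469047 ]), 'torque': array([ 0.02899179, -0.01554637, -0.01325546]), 'grip_force': 0.0, 'opening': 0.9994507194878496}
```

```bash
cat > t.py <<'E'
from h import *
a=np.load('pics/scene.npy')[140:290,150:310]; b=np.load('pics/side.npy')[150:350,160:380]
a=cv2.resize(a,None,fx=4,fy=4,interpolation=3)
save('a1',a); save('b1',cv2.resize(b,None,fx=3,fy=3,interpolation=3))
E
python3 t.py
```

```text
(no output)
```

View pics/b1.png

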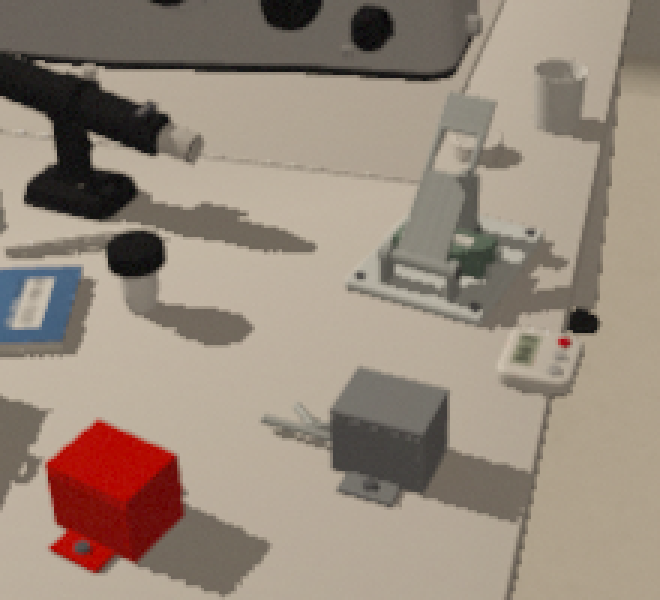

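View pics/wrist.png

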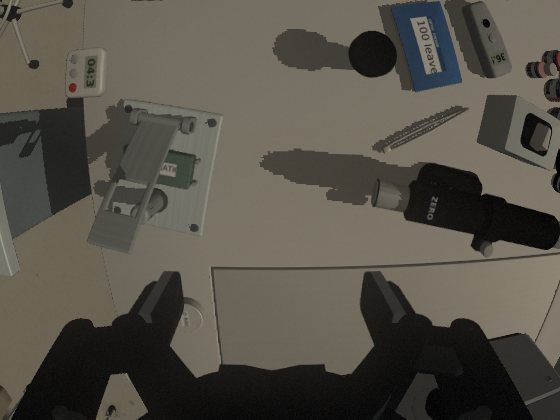

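View pics/a1.png

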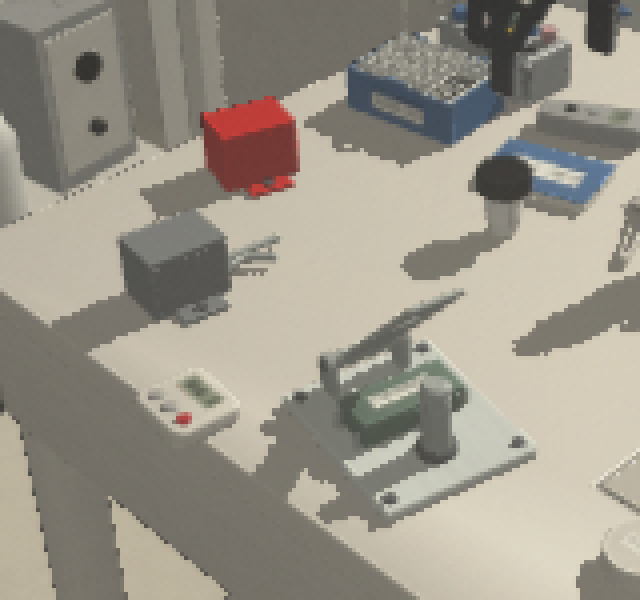

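```bash
cat > t.py <<'E'
from h import *
for p in [(124,99),(223,114),(204,236)]: print('corner',atz('wrist',*p,.01).round(4))
# sleeve top corners side crop (x/3+160,y/3+150) z=.054
for p in [(331,407),(360,368),(448,388),(425,437)]: print('sl side',atz('side',p[0]/3+160,p[1]/3+150,.054).round(4))
for p in [(120,238),(190,212),(228,246),(158,268)]: print('sl scene',atz('scene',p[0]/4+150,p[1]/4+140,.054).round(4))
for p in [(263,418),(298,405)]: print('tip side',atz('side',p[0]/3+160,p[1]/3+150,.0095).round(4))
for p in [(278,238),(275,262)]: print('tip scene',atz('scene',p[0]/4+150,p[1]/4+140,.0095).round(4))
print('strap end side',[atz('side',p[0]/3+160,p[1]/3+150,.15).round(3) for p in [(448,95),(495,100)]])
E
python3 t.py
```

```text
corner [0.4251 0.1024 0.01  ]
corner [0.5451 0.0769 0.01  ]
corner [ 0.5158 -0.0692  0.01  ]
sl side [0.4964 0.2863 0.054 ]
sl side [0.4882 0.2411 0.054 ]
sl side [0.4242 0.2477 0.054 ]
sl side [0.4289 0.3002 0.054 ]
sl scene [0.4304 0.292  0.054 ]
sl scene [0.4908 0.2823 0.054 ]
sl scene [0.4817 0.2235 0.054 ]
sl scene [0.4264 0.2385 0.054 ]
tip side [0.5559 0.2588 0.0095]
tip side [0.5358 0.239  0.0095]
tip scene [0.5558 0.2565 0.0095]
tip scene [0.5318 0.232  0.0095]
strap end side [array([ 0.478, -0.008,  0.15 ]), array([ 0.439, -0.008,  0.15 ])]
```

```bash
cat > t.py <<'E'
from h import *
movep([.5,.14,.25],down(0))
im=read_camera('wrist'); ci=camera_info('wrist'); import pickle; pickle.dump((im,ci),open('pics/w2.pkl','wb'))
for t in ["carrier","strap","sleeve","clip"]:
    for r in regions_of(t,'wrist')[:3]: print(t,round(r["score"],2),np.round(r["bbox"]).tolist())
c=np.array([.4705,.0166]); 
for z in (0.07,): print('stud top proj',proj('wrist',[*(c+R.from_euler('z',-.204).as_matrix()[:2,:2]@[0,-.045]),z],ci))
save('w2',cv2.resize(im,None,fx=800/560,fy=800/560,interpolation=3)); print(get_obs()['clock'])
E
python3 t.py
```

```text
carrier 0.8 [252.0, 288.0, 110.0, 161.0]
strap 0.73 [242.0, 299.0, 66.0, 136.0]
strap 0.39 [231.0, 69.0, 76.0, 78.0]
strap 0.32 [251.0, 290.0, 106.0, 157.0]
sleeve 0.65 [230.0, 69.0, 69.0, 76.0]
sleeve 0.64 [377.0, 14.0, 70.0, 29.0]
clip 0.69 [292.0, 80.0, 59.0, 32.0]
stud top proj (np.float64(239.79338544733247), np.float64(328.24096983455826))
2.175
```

View pics/w2.png

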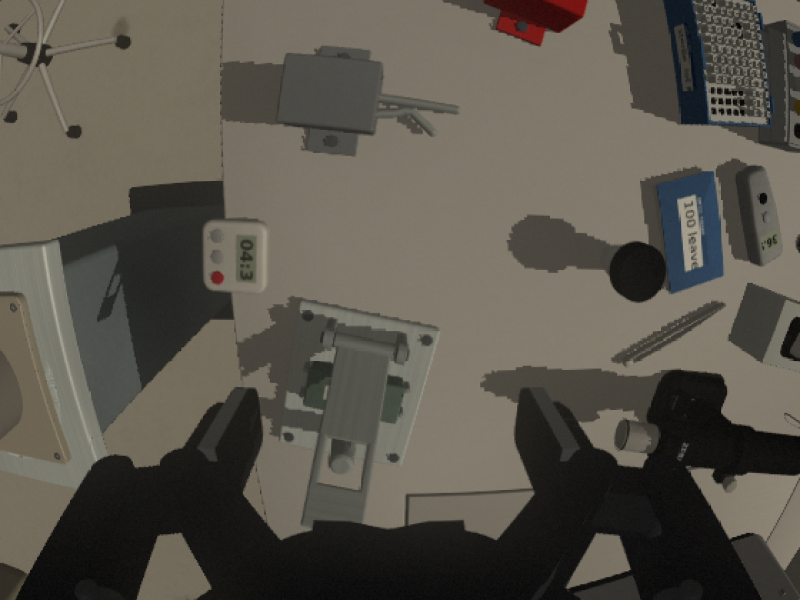

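```bash
cat > t.py <<'E'
from h import *
import pickle; im,ci=pickle.load(open('pics/w2.pkl','rb')); s=.7
f=lambda u,v,z: atz('wrist',u*s,v*s,z,ci).round(4)
for p in [(302,298),(440,328),(402,465)]: print('corner',f(*p,.01))
for p in [(285,54),(383,62),(375,134),(278,125)]: print('sleeve top',f(*p,.054))
for p in [(458,108),(383,98),(434,133)]: print('clip',f(*p,.0095))
print('hinge',f(332,342,.04),f(402,358,.04))
for th in (.7,.8,.9,1,1.1):
    c=np.array([.4705,.0166]);A=R.from_euler('z',-.204).as_matrix()[:2,:2]
    print(th,[np.array(proj('wrist',[*(c+A@[x,.052-.148*np.cos(th)]),.0355+.148*np.sin(th)],ci)).round()/s for x in(-.022,.022)])
    print([np.array(proj('side',[*(c+A@[x,.052-.148*np.cos(th)]),.0355+.148*np.sin(th)]))*3-[480,450] for x in(-.022,.022)])
E
python3 t.py
```

```text
corner [0.4271 0.1041 0.01  ]
corner [0.5445 0.0768 0.01  ]
corner [ 0.5135 -0.0698  0.01  ]
sleeve top [0.4283 0.2967 0.054 ]
sleeve top [0.4967 0.2878 0.054 ]
sleeve top [0.4911 0.2363 0.054 ]
sleeve top [0.423  0.2451 0.054 ]
clip [0.5551 0.2604 0.0095]
clip [0.4962 0.2674 0.0095]
clip [0.5362 0.2396 0.0095]
hinge [0.455  0.0766 0.04  ] [0.511  0.0626 0.04  ]
0.7 [array([304.28571429, 527.14285714]), array([361.42857143, 537.14285714])]
[array([502.55706958, 105.18889695]), array([454.67955682,  95.44801071])]
0.8 [array([304.28571429, 528.57142857]), array([362.85714286, 538.57142857])]
[array([498.84884655,  98.39358039]), array([450.43980721,  88.64003315])]
0.9 [array([302.85714286, 528.57142857]), array([365.71428571, 538.57142857])]
[array([494.53915053,  93.07086922]), array([445.58170778,  83.27813142])]
1 [array([302.85714286, 525.71428571]), array([368.57142857, 537.14285714])]
[array([489.64552628,  89.32942966]), array([440.12780703,  79.46942172])]
1.1 [array([302.85714286, 520.        ]), array([371.42857143, 531.42857143])]
[array([484.19315401,  87.27011623]), array([434.10877869,  77.31327341])]
```

```bash
cat >> h.py <<'E'
C=np.array([.4703,.0172]); CY=-.202
def cw(x,y): return C+R.from_euler('z',CY).as_matrix()[:2,:2]@[x,y]
S=np.array([.4598,.2665])
E
cat > t.py <<'E'
from h import *
q=down(CY); command_gripper(0.0)
def P(th): return [*cw(0,.052-.134*np.cos(th)-.0025*np.sin(th)*0),.0355+.134*np.sin(th)+.0025*np.cos(th)+.014]
p=P(1.0); p[2]+=.03; movep(p,q)
for th in (.85,.7,.55,.4,.25,.1): move_l(P(th),.15); print(th,get_obs()['force'].round(1))
p=P(0); p[2]-=.008
print(move_l(p,.03,contact_N=15),get_obs()['tcp_pos'],get_obs()['force'].round(1))
p=P(0);p[2]=.13; move_l(p,.2)
read_camera('side');
for t in ('strap','carrier'):
  for r in regions_of(t,'side')[:2]: print(t,r['score'],r['bbox'])
o=get_obs();print(o['clock'],o['force'])
E
python3 t.py
```

```text
0.85 [0.5 0.  0.1]
0.7 [-0.4  0.1  0.7]
0.55 [-0.4  0.5  0.1]
0.4 [ 0.4 -0.3 -0.2]
0.25 [ 0.1 -0.1 -0.7]
0.1 [-0.1 -0.2  0.8]
True [ 0.45456431 -0.06302719  0.05168584] [-4.   0.6 12.2]
strap 0.98 [308.1, 225.6, 39.1, 29.2]
carrier 0.72 [307.8, 230.9, 65.2, 52.4]
6.7167 [ 0.47428346  0.32112666 -0.90066173]
```

```bash
cat > t.py <<'E'
from h import *
cy=-.125; u=np.array([np.cos(cy),np.sin(cy)]); v=np.array([-u[1],u[0]])
tip=np.array([.5553,.2600]); o=tip-.052*u
g=o+.017*u-.005*v; yaw=cy-np.pi/2
print('red',atz('side',198,316,.02),atz('side',198+25,316,.02))
print('ik',[inverse_kinematics([*p,z],down(y)) for p,z,y in [((.545,.255),.024,yaw),(cw(.036,-.045),.08,CY+np.pi/2),(cw(.12,-.045),.08,CY+np.pi/2)]])
command_gripper(.55)
movep([*g,.12],down(yaw)); print(get_obs()['joint_positions'].round(2))
im=read_camera('wrist'); ci=camera_info('wrist'); save('w3',cv2.resize(im,None,fx=800/560,fy=800/560,interpolation=3))
for t in [o,tip,o+.036*u-.021*v]: print(np.array(proj('wrist',[*t,.0095],ci))/.7)
for r in regions_of('clip','wrist')[:2]: print(r['score'],np.array(r['bbox'])/.7)
print(get_obs()['clock'])
E
python3 t.py
```

```text
red [0.62011163 0.36887581 0.02      ] [0.57278109 0.35698901 0.02      ]
ik [array([ 3.52436752e-01,  3.44421962e-01,  1.66484794e+00, -4.44089210e-16,
        1.13232275e+00,  2.04823308e+00]), array([-1.71636499e-01,  2.15786990e-03,  1.93630999e+00, -4.44089210e-16,
        1.20312480e+00, -1.54043283e+00]), array([-1.76041487e-01,  2.18689229e-01,  1.70207504e+00, -4.44089210e-16,
        1.22082838e+00, -1.54483781e+00])]
[ 0.37  0.17  1.68 -0.    1.29  2.07]
[379.87074278 333.24868522]
[379.21321375 241.13732964]
[418.64482637 270.55309765]
0.61 [393.71428571 315.28571429  63.85714286 149.71428571]
9.1583
```

View pics/w3.png

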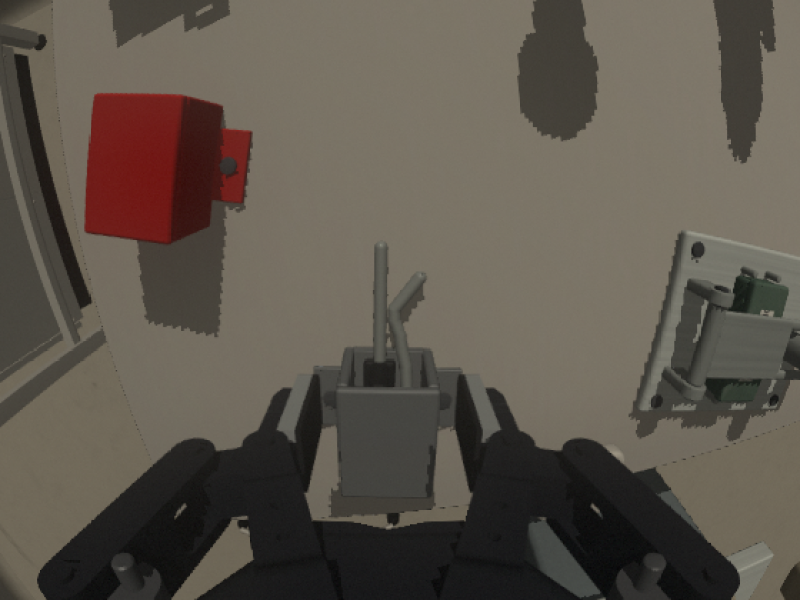

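```bash
cat > t.py <<'E'
from h import *
cy=-.125; u=np.array([np.cos(cy),np.sin(cy)]); v=np.array([-u[1],u[0]])
tip=np.array([.5555,.2597]); o=tip-.052*u; g=o+.017*u-.005*v
move_l([*g,.0215],.12); command_gripper(.0); ob=get_obs(); print(ob['opening'],ob['grip_force'],ob['force'])
g2=g+.080*u
move_l([*g2,.0215],.08); ob=get_obs(); print(ob['opening'],ob['grip_force'],ob['force'],ob['tcp_pos'])
print(move_l([*g2,.0150],.03,contact_N=8)); ob=get_obs(); print(ob['force'],ob['tcp_pos'])
command_gripper(.45); move_l([*(g2-.0*u),.13],.2); wait(.2)
im=read_camera('wrist'); ci=camera_info('wrist'); save('w4',cv2.resize(im,None,fx=800/560,fy=800/560,interpolation=3))
import pickle; pickle.dump((im,ci),open('pics/w4.pkl','wb'))
o2=o+.08*u
for t in [o2-.0575*u,o2,o2+.052*u,o2+.036*u-.021*v]: print(np.array(proj('wrist',[*t,.0035],ci))/.7)
for x in (-.0575,-.0125): print('handle top',np.array(proj('wrist',[*(o2+x*u),.035],ci))/.7)
for r in regions_of('clip','wrist')[:2]: print(r['score'],np.array(r['bbox'])/.7)
print(get_obs()['clock'])
E
python3 t.py
```

```text
0.15918790258297588 55.716907382011414 [0.89217052 4.91376635 3.38193398]
-5.657101362171035e-05 0.0008315367995237466 [-0.60304262 -0.5053703  -0.6186908 ] [0.59890324 0.24903295 0.02116743]
True
[-5.03872924 -1.91739584 11.44567157] [0.59914068 0.24938827 0.02075478]
[380.66275221 406.22710633]
[379.90401033 321.60506519]
[379.30735859 233.55174089]
[416.78911944 261.5587441 ]
handle top [380.00283586 434.10507953]
handle top [379.23801774 364.33163912]
0.7 [406.57142857 359.85714286  92.28571429 198.42857143]
13.3667
```

View pics/w4.png

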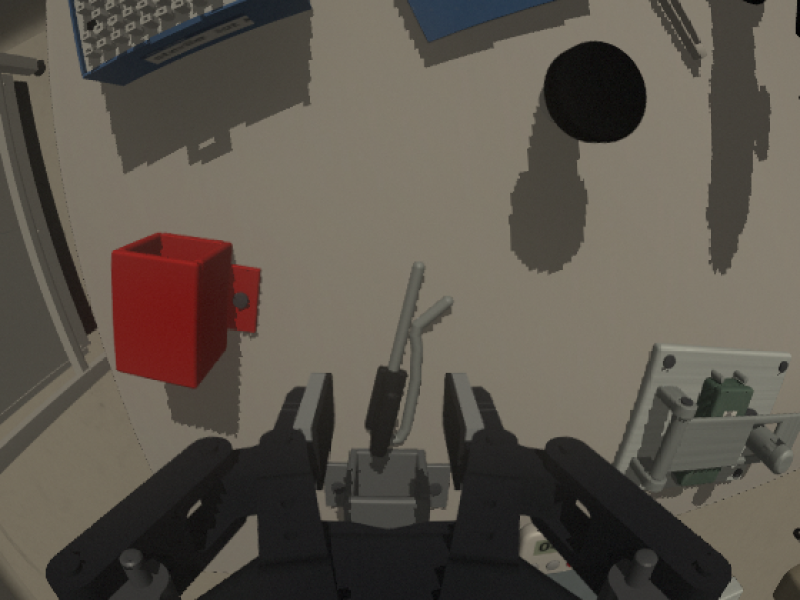

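```bash
cat >> h.py <<'E'
from scipy.optimize import least_squares
def clipfit(ci,pts,x0,z=.0035):
    # pts: list of ((clip x,y,z),(u,v in 800 frame))
    def f(p):
        c,s=np.cos(p[2]),np.sin(p[2]); e=[]
        for (x,y,h),w in pts: e+=list(np.array(proj('wrist',[p[0]+c*x-s*y,p[1]+s*x+c*y,z+h],ci))/.7-w)
        return e
    r=least_squares(f,x0); return r.x,np.round(r.fun,1)
E
cat > t.py <<'E'
from h import *
import pickle; im,ci=pickle.load(open('pics/w4.pkl','rb'))
pts=[((.052,0,.0),(418.5,264)),((.036,-.021,0),(451,298)),((-.0125,0,.0315),(396,367)),((-.0575,0,.0315),(380,455))]
for z in (.0035,.0095):
  p,e=clipfit(ci,pts,[.57,.25,-.2],z); print(p,e)
  d=p[:2]-S; print('sleeve x',d@[np.cos(-.127),np.sin(-.127)], d@[np.sin(.127),np.cos(.127)])
save('w4c',cv2.resize(im[170:340,190:360],None,fx=3.5,fy=3.5,interpolation=3))
E
python3 t.py
```

```text
[ 0.56944127  0.24602494 -0.35284365] [ 2.9 -6.2 -1.2 -5.7  0.  17.3 -1.8 -5.7]
sleeve x 0.11135159939133571 -0.006423122963463729
[ 0.57196292  0.24603845 -0.35253617] [ 3.1 -8.3 -0.2 -6.8 -0.4 18.5 -2.5 -3.1]
sleeve x 0.11385123353127166 -0.006090329733980491
```

View pics/w4c.png

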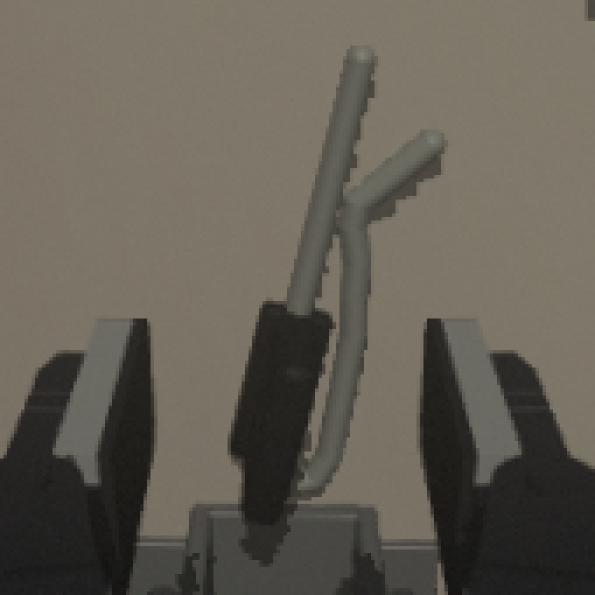

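```bash
cat > t.py <<'E'
from h import *
import pickle; im,ci=pickle.load(open('pics/w4.pkl','rb'))
k=lambda x,y:((x/3.5+190)/.7,(y/3.5+170)/.7)
A=[((.052,0,0),k(360,48)),((.036,-.021,0),k(438,138)),((-.0125,0,.004),k(300,310)),((-.0575,0,.0315),k(263,523))]
B=A+[((-.0125,0,.0315),k(290,372))]
for pts in (A[:3],A,B):
 for z in (.0035,.0095):
  p,e=clipfit(ci,pts,[.57,.25,-.2],z); print(z,p,e)
  d=p[:2]-S; print('sleeve x',d@[np.cos(-.127),np.sin(-.127)])
E
python3 t.py
```

```text
0.0035 [ 0.56570556  0.24701441 -0.34439459] [ 1.3  1.8 -1.9 -0.9  0.6 -1.1]
sleeve x 0.10752065761606014
0.0095 [ 0.56776089  0.24719724 -0.34343356] [ 1.2  0.7 -1.3 -1.1  0.1  0.4]
sleeve x 0.10953627125207228
0.0035 [ 0.56541326  0.24694669 -0.33972627] [ 1.   2.2 -2.  -0.7  0.9 -0.7  0.1 -1.3]
sleeve x 0.1072392819895166
0.0095 [ 0.56791039  0.2469586  -0.33889473] [ 1.2  0.3 -1.1 -1.6  0.5  0.1 -0.6  1.5]
sleeve x 0.10971479927040881
0.0035 [ 0.56504278  0.24769492 -0.34338911] [ 0.1  3.  -3.   0.3 -0.3  0.  -1.4 -0.8  4.4 -3. ]
sleeve x 0.1067770244204739
0.0095 [ 0.56772504  0.24762457 -0.34297623] [ 0.4  0.9 -2.  -1.  -0.6  0.5 -2.1  1.8  4.1 -1.9]
sleeve x 0.10944658420316407
```

```bash
cat > t.py <<'E'
from h import *
cy=-.341; u=np.array([np.cos(cy),np.sin(cy)]); o=np.array([.5655,.247]); g=o-.036*u; q=down(cy-np.pi/2)
movep([*g,.09],q); command_gripper(.45)
print(move_l([*g,.0235],.12,contact_N=8),get_obs()['tcp_pos']); command_gripper(0); ob=get_obs(); print(ob['opening'],ob['grip_force'],ob['force'])
g2=g+.015*u; move_l([*g2,.0235],.08); ob=get_obs(); print(ob['opening'],ob['grip_force'],ob['force'])
command_gripper(.4); move_l([*g2,.06],.15); wait(.3)
im=read_camera('wrist'); ci=camera_info('wrist'); save('w5',cv2.resize(im[130:370,150:400],None,fx=2.4,fy=2.4,interpolation=3))
k=lambda p:(np.array(p)-[150,130])*2.4
o2=o+.015*u; v=np.array([-u[1],u[0]])
for t in [(.052,0,0),(.036,-.021,0),(-.0125,0,.0315),(-.0575,0,.0315)]: print(k(proj('wrist',[*(o2+t[0]*u+t[1]*v),.0035+t[2]],ci)))
print(get_obs()['clock'])
E
python3 t.py
```

```text
False [0.53205225 0.25918291 0.02398625]
0.10252380101391223 59.27603244781494 [0.12272917 0.65707643 5.71905505]
0.10387764034050488 59.40179407596588 [ 3.5942638  -0.81528663  6.01803919]
[292.64656264 -89.02096807]
[381.56325909 -21.12216195]
[293.32757301 217.68065199]
[293.46335665 398.95413168]
16.525
```

View pics/w5.png

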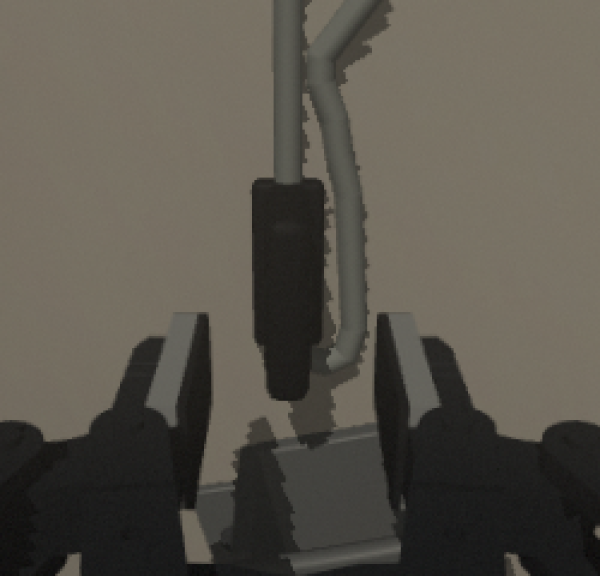

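```bash
cat > t.py <<'E'
from h import *
import pickle
cy=-.341; u=np.array([np.cos(cy),np.sin(cy)]); o=np.array([.5655,.247]); g=o-.021*u; q=down(cy-np.pi/2)
move_l([*g,.0247],.12); command_gripper(0); ob=get_obs(); zg=ob['tcp_pos'][2]; print(ob['opening'],ob['grip_force'],ob['force'],zg)
dz=zg-.0035
move_l([*g,.22],.2); q2=down(CY+np.pi/2)
p=cw(.085+.036,-.045)
movep([*p,.22],q2); print(get_obs()['joint_positions'].round(2))
move_l([*p,.054+dz],.2); wait(.2)
im=read_camera('wrist'); ci=camera_info('wrist'); ob=get_obs(); print(ob['tcp_pos'],ob['opening'],ob['clock'],dz, ob['force'])
pickle.dump((im,ci,dz,ob['tcp_pos'],ob['eef_rot']),open('pics/w6.pkl','wb'))
s=read_camera('scene'); np.save('pics/s6.npy',s); sd=read_camera('side'); np.save('pics/sd6.npy',sd)
save('w6',cv2.resize(im[100:340,150:400],None,fx=2.4,fy=2.4,interpolation=3))
k=lambda p:((np.array(p)-[150,100])*2.4).round(1)
for n,x,z in [('stud top',0,.071),('stud base',0,.038),('near hole',.011,.054),('tip',.033,.054),('orig',.085,.054)]: print(n,k(proj('wrist',[*cw(x,-.045),z],ci)))
E
python3 t.py
```

```text
0.1035777138054089 59.28255379199982 [0.54625004 0.05619711 4.8213469 ] 0.02592318517889771
[-0.18  0.09  1.57  0.    1.47 -1.54]
[ 0.58082292 -0.05134123  0.07794036] 0.10111771542962827 22.7333 0.02242318517889771 [ 0.79221144  0.4306603  -2.1063316 ]
stud top [ 286.7 -204.7]
stud base [ 287.6 -162.7]
near hole [ 287.3 -128.1]
tip [287.5 -18.6]
orig [288.1 238.7]
```

View pics/w6.png

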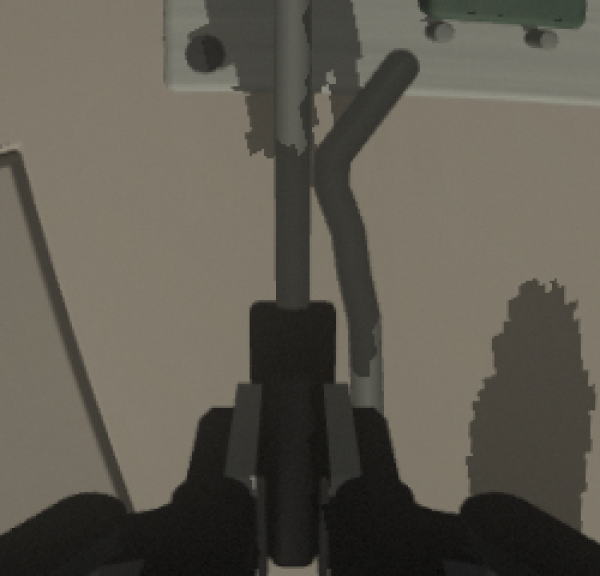

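```bash
cat > t.py <<'E'
from h import *
import pickle; im,ci,dz,tcp,er=pickle.load(open('pics/w6.pkl','rb'))
print('cmd',cw(.121,-.045),'got',tcp, R.from_quat(er).as_matrix()[:,0],'want yaw',CY+np.pi)
save('w6b',np.vstack([cv2.resize(im[0:120,190:370],None,fx=4,fy=4,interpolation=3)]))
k=lambda p:((np.array(p)-[190,0])*4).round(1)
for n,x,z in [('stud top',0,.071),('stud base',0,.038),('near hole',.011,.054),('tip',.033,.0555)]: print(n,k(proj('wrist',[*cw(x,-.045),z],ci)))
E
python3 t.py
```

```text
cmd [ 0.57981143 -0.05116114] got [ 0.58082292 -0.05134123  0.07794036] [-0.97965688  0.20066432 -0.00249482] want yaw 2.939592653589793
stud top [317.8  58.9]
stud base [319.4 128.9]
near hole [318.8 186.5]
tip [319.1 368.4]
```

View pics/w6b.png

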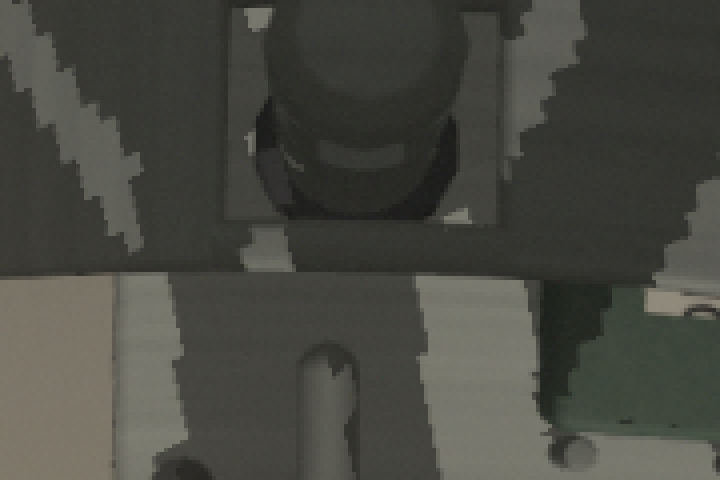

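```bash
cat > t.py <<'E'
from h import *
import pickle; im,ci,dz,tcp,er=pickle.load(open('pics/w6.pkl','rb'))
A=R.from_euler('z',CY).as_matrix()[:2,:2]
f=lambda u,v,z:(A.T@(atz('wrist',u/4+190,v/4,z,ci)[:2]-C)*1000).round(2)
print('tcp',(A.T@(tcp[:2]-C)*1000).round(2))
for n,*a in [('studL',266,45,.071),('studR',467,45,.071),('holeL',317,157,.054),('holeR',405,157,.054),('winL',228,215,.038),('winR',500,222,.038),('e',5,275,.038),('e',540,279,.038),('e2',650,283,.038),('tipL',299,375,.0555),('tipR',357,375,.0555),('tip',328,343,.0555),('legL',299,470,.0555),('legR',357,470,.0555)]: print(n,f(*a))
# plate edge & corner in full image: right/bottom edge of plate (crop w6: (165,90)->(600,103))
g=lambda u,v,z:(A.T@(atz('wrist',u/2.4+150,v/2.4+100,z,ci)[:2]-C)*1000).round(2)
print('plate edge',g(166,88,.01),g(598,103,.01),g(350,95,.01),'leg',g(277,290,.0555),g(310,290,.0555),g(277,20,.0555),g(310,20,.0555))
save('x6',np.hstack([cv2.resize(np.load('pics/s6.npy')[215:275,215:285],None,fx=5.5,fy=5.5,interpolation=3)]))
E
python3 t.py
```

```text
tcp [122.03 -44.97]
studL [ -1.67 -50.37]
studR [ -1.91 -29.5 ]
holeL [  7.35 -45.21]
holeR [  7.27 -35.02]
winL [ 11.58 -56.7 ]
winR [ 12.25 -21.85]
e [ 18.19 -85.96]
e [ 19.69 -16.64]
e2 [19.37 -2.  ]
tipL [ 33.77 -47.31]
tipR [ 33.78 -40.64]
tip [ 30.01 -43.97]
legL [ 44.93 -47.35]
legR [ 44.94 -40.63]
plate edge [ 57.44 -76.24] [59.53 37.46] [ 59.62 -29.45] leg [ 95.66 -47.34] [ 95.67 -40.47] [ 40.63 -47.02] [ 40.63 -40.68]
```

```bash
cat >> h.py <<'E'
A=R.from_euler('z',CY).as_matrix()[:2,:2]
D=-.016; AX=np.array([np.cos(D),np.sin(D)]); Q=down(CY+D+np.pi/2)
HOME=np.array([.0368,-.0417]); ZT=.054+.02242
def ins(s,dy=0,dz=0): return np.r_[C+A@(HOME+s*AX+[0,dy]),ZT+dz]
def servo(t,n=2,feed=.1):
    b=np.zeros(3)
    for _ in range(n):
        move_l(t+b,feed,rot=Q); wait(.1); b+=t-get_obs()['tcp_pos']
    return b
E
cat > t.py <<'E'
from h import *
import pickle
t=ins(.080); b=servo(t,3); print('bias',b,'err',t-get_obs()['tcp_pos'])
im=read_camera('wrist'); ci=camera_info('wrist')
save('w7',cv2.resize(im[0:120,190:370],None,fx=4,fy=4,interpolation=3)); pickle.dump((im,ci,b),open('pics/w7.pkl','wb'))
print(get_obs()['clock'],get_obs()['opening'])
E
python3 t.py
```

```text
bias [-2.53241303e-05 -1.19936015e-05 -1.46769512e-05] err [-2.09396102e-05 -3.94685168e-05 -4.98420118e-05]
23.9333 0.1022970864609496
```

View pics/w7.png

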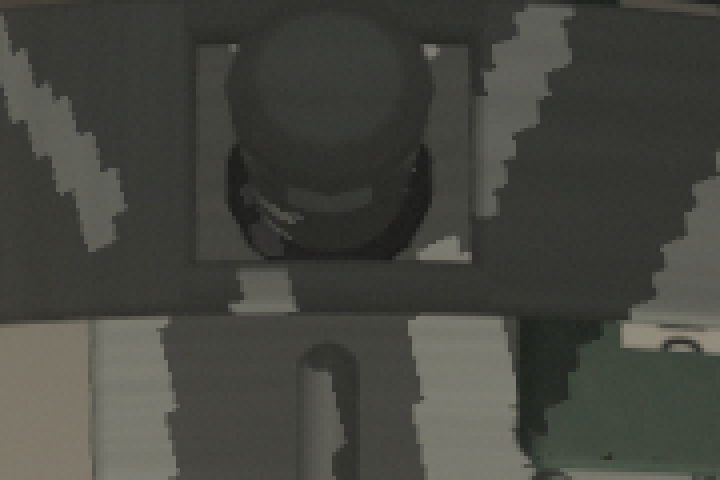

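```bash
cat > t.py <<'E'
from h import *
def st(n): o=get_obs(); d=A.T@(o['tcp_pos'][:2]-C)-HOME; print(n,'s',(d@AX*1000).round(2),'lat',(d[1]-d[0]*D).round(4),'z',o['tcp_pos'][2].round(4),'F',(A.T@o['force'][:2]).round(1),o['force'][2].round(1),'op',o['opening'].round(4),o['clock'])
st('0')
hit=move_l(ins(.046),.05,contact_N=5); st(hit)
E
python3 t.py
```

```text
Traceback (most recent call last):
  File "t.py", line 3, in <module>
    st('0')
    ~~^^^^^
  File "t.py", line 2, in st
    def st(n): o=get_obs(); d=A.T@(o['tcp_pos'][:2]-C)-HOME; print(n,'s',(d@AX*1000).round(2),'lat',(d[1]-d[0]*D).round(4),'z',o['tcp_pos'][2].round(4),'F',(A.T@o['force'][:2]).round(1),o['force'][2].round(1),'op',o['opening'].round(4),o['clock'])
                                                                                                                                                                                                                      ^^^^^^^^^^^^^^^^^^
AttributeError: 'float' object has no attribute 'round'
```

```bash
sed -i "s/o\['opening'\].round(4)/round(o['opening'],4)/" t.py; python3 t.py
```

```text
0 s 79.99 lat 0.0 z 0.0764 F [-0.   0.1] -0.9 op 0.1023 23.9333
False s 46.26 lat 0.0 z 0.0767 F [-0.8 -0.5] -0.8 op 0.1058 24.7667
```

```bash
sed -i '/^st(/,$d' t.py; cat >> t.py <<'E'
for s in (.036,.028,.020,.012,.006,.003):
    hit=move_l(ins(s),.05,contact_N=20); st(hit)
    if hit: break
E
python3 t.py
```

```text
False s 35.64 lat 0.0 z 0.0763 F [0.5 0.1] -1.5 op 0.1079 25.1167
False s 27.66 lat 0.0004 z 0.0764 F [-0.3  2.9] -0.8 op 0.1027 25.425
False s 20.02 lat 0.0005 z 0.0766 F [0.1 4.8] 0.1 op 0.1064 25.7333
False s 10.95 lat 0.0005 z 0.0759 F [-2.6  6.1] 0.4 op 0.1033 26.0417
False s 4.42 lat 0.0004 z 0.0757 F [-3.4  4.8] 1.0 op 0.1053 26.3083
False s 1.73 lat 0.0004 z 0.0758 F [-4.   4.2] 1.4 op 0.1026 26.5583
```

```bash
sed -i '/^for s/,$d' t.py; cat >> t.py <<'E'
for s in (.001,-.001,-.003,-.005,-.007):
    hit=move_l(ins(s),.03,contact_N=12); wait(.1); st(hit)
    if hit: break
import pickle
im=read_camera('wrist'); ci=camera_info('wrist'); pickle.dump((im,ci),open('pics/w8.pkl','wb'))
E
python3 t.py
```

```text
False s 0.1 lat 0.0003 z 0.076 F [-2.   3.6] 0.4 op 0.1048 26.9083
False s -1.75 lat 0.0003 z 0.0761 F [-2.3  5.2] 0.8 op 0.1054 27.2583
False s -3.36 lat 0.0002 z 0.0762 F [-0.7  5. ] -0.4 op 0.0992 27.6083
False s -4.52 lat 0.0001 z 0.0765 F [3.  5.4] -2.1 op 0.101 27.9583
False s -4.78 lat 0.0001 z 0.0769 F [10.4  5.2] -7.2 op 0.1031 28.3083
```

```bash
sed -i '/^for s/,$d' t.py; cat >> t.py <<'E'
move_l(ins(-.0035),.03); wait(.1); st('relax')
command_gripper(.45); wait(.3); st('open')
p=ins(-.0035); p[2]=.17; move_l(p,.12)
p2=p.copy(); p2[:2]=C+A@(HOME+.05*AX); p2[2]=.2; move_l(p2,.2); wait(.3); st('up')
import pickle
im=read_camera('wrist'); ci=camera_info('wrist'); pickle.dump((im,ci),open('pics/w9.pkl','wb'))
for t in ('clip','clip_grip','clip_tip','strap'):
  for r in regions_of(t,'wrist')[:2]: print(t,r['score'],np.round(r['bbox']))
st0=C+A@np.array([-.0032,-.04005])
for n,x,z in [('handle front',.0125,.0855),('handle rear',.0575,.0855),('coil rear',.0675,.054),('tip',-.052,.054),('stud',0,.071)]: print(n,np.round(proj('wrist',[*(st0+A@(x*AX)+A@[0,-.001]),z],ci)))
s=read_camera('scene')
for r in regions_of('clip','scene')[:2]: print('scene',r['score'],np.round(r['bbox']))
print('exp scene', proj('scene',[*(st0+A@[.036,0]),.076]), proj('scene',[*(st0+A@[-.045,0]),.054]))
E
python3 t.py
```

```text
relax s -3.4 lat 0.0001 z 0.0763 F [0.6 4.9] -1.7 op 0.1009 28.725
open s -3.51 lat -0.0 z 0.0764 F [-0.8 -0.7] 0.3 op 0.4475 29.4167
up s 49.18 lat 0.0 z 0.1994 F [-0.5  0.3] -0.5 op 0.45 31.1083
clip 0.79 [281. 106.  45. 146.]
clip 0.32 [300. 103. 170.  55.]
clip_grip 0.71 [284. 106.  41. 142.]
clip_grip 0.6 [299. 104. 172.  53.]
strap 0.87 [299. 104. 168.  55.]
strap 0.65 [304. 103. 172. 124.]
handle front [271. 115.]
handle rear [271. 174.]
coil rear [271. 178.]
tip [271.  40.]
stud [271.  99.]
scene 0.49 [258. 236.  39.  20.]
exp scene (np.float64(268.6066627236556), np.float64(229.54859806335045)) (np.float64(243.48684628421643), np.float64(246.682985762437))
```

```bash
cat > t.py <<'E'
from h import *
import pickle; im,ci=pickle.load(open('pics/w9.pkl','rb'))
read_camera('wrist'); r=regions_of('clip','wrist')[0]; m=r['region']; print(r['score'],np.round(r['bbox'],1))
for row in range(32,182,6):
    c=np.flatnonzero(m[row]); print(row,(c.min(),c.max(),len(c)) if len(c) else None, end='; ')
st0=C+A@np.array([-.0032,-.04005])
for y in (.021,.0235,.028): print('legtip',y,np.round(proj('wrist',[*(st0+A@[-.036,y-.001]),.054],ci),1),np.round(proj('wrist',[*(st0+A@[-.036,y+.0025]),.054],ci),1))
E
python3 t.py
```

```text
0.85 [282.5 105.1  39.8 146.2]
32 None; 38 (np.int64(270), np.int64(277), 8); 44 (np.int64(270), np.int64(277), 8); 50 (np.int64(270), np.int64(278), 9); 56 (np.int64(270), np.int64(304), 18); 62 (np.int64(270), np.int64(302), 20); 68 (np.int64(270), np.int64(297), 20); 74 (np.int64(270), np.int64(293), 20); 80 (np.int64(270), np.int64(288), 17); 86 (np.int64(274), np.int64(289), 13); 92 (np.int64(284), np.int64(291), 8); 98 (np.int64(286), np.int64(293), 8); 104 (np.int64(286), np.int64(293), 8); 110 (np.int64(287), np.int64(294), 8); 116 (np.int64(263), np.int64(296), 31); 122 (np.int64(263), np.int64(297), 32); 128 (np.int64(263), np.int64(298), 32); 134 (np.int64(263), np.int64(297), 31); 140 (np.int64(264), np.int64(297), 29); 146 (np.int64(264), np.int64(298), 31); 152 (np.int64(264), np.int64(297), 30); 158 (np.int64(264), np.int64(297), 30); 164 (np.int64(265), np.int64(296), 29); 170 (np.int64(269), np.int64(295), 27); 176 (np.int64(284), np.int64(285), 2); legtip 0.021 [295.2  57.6] [299.4  57.6]
legtip 0.0235 [298.2  57.6] [302.4  57.7]
legtip 0.028 [303.6  57.7] [307.7  57.7]
```

```bash
python3 -c "
from h import *
print(get_obs()['clock'],sign_off())"
```

```text
the job is handed in; nothing more can be done
31.5583 None
```

I handed the job in at 31.6 s; `sign_off()` returned no verdict. By my measurements the strap is flat, the clip's leg is through the stud with the sprung leg closed round it and the handle up to the stud, the clip is let go, and I never felt or steered into the case, beaker or timer (their final positions were not re-measured). Two departures: the legs slipped out of my first grip as the clip came clear of the sleeve, so I took the handle, moved the clip 15 mm further out and let it go again; and I viewed 11 pictures, one over the limit.

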